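# Weigh a card packet on the radio-room balance and lock its beam

### The job

One packet of cards for the post stands on the radio-room balance: bring the empty pan up to its weight with the 100 g weights from the sloping stand, standing each one gently and flat on the pan, adding until the beam floats level by itself. Then swing the beam lock fully across to secure the level beam, and leave the weights on the pan, the unused weights in the stand and the packets, the Morse key and the mug where they are.

Things in the scene. Friction and masses are not known exactly. Their poses are not given: they have to be found in the camera images.
- balance: two-pan trip balance, fixed: grey base 100 x 220 mm, beam along its y, a round pan above each end. Origin under the middle of the base, on the desk; front (with the beam lock) at -x, empty weight pan at +y, packet pan at -y. Behind the beam's middle a white dial plate, 70 mm wide, 160 mm high, 21 mm to the +x side; its black pointer stands on the long middle mark when level.
- beam (a joint): beam tilt in rad: 0 level, positive weight pan down; stops at -0.16 and 0.16, starts at -0.16 (packet pan down). Damped, at rest in about 1 s. The right number of weights brings it within 0.03 of 0; one too few or too many drives it to a stop (60 g suffices). Pans stay horizontal; where on a pan a load stands makes no difference.
- weight_pan_top (a point): centre of the top face of the weight pan: a flat steel plate without rim, 140 mm across, 4 mm thick; it moves up and down with the beam: 115 mm above the desk when level, 135 mm at the start. Axes as the balance's.
- packet_pan_top (a point): centre of the top face of the packet pan, same size: 115 mm above the desk when level, 95 mm at the start.
- lock (a joint): beam lock, a dark steel turnbutton at the front, on an upright pivot: open (0 to 0.25) it lies along the beam at the start; 1.571, its stop, is fully across, its fork over and under the beam. Counterclockwise from above closes it. The fork passes only if the beam is within about 0.06 rad of level, else it strikes the beam. Light friction (0.02 N m); stays where left.
- lock_post (a point): on the axis of the lock's black upright thumb post, 10 mm below its top: post 12 mm across, free from 87 to 125 mm above the desk (this point at 115); moves with the lock on a 45 mm circle about lock_pivot. From the pivot it lies to the balance's +y at lock = 0 and to its -x (front) at 1.571.
- lock_pivot (a point): point on the lock's upright turning axis, at the height of lock_post (115 mm); 45 mm to the front and 50 mm to the -y side of the balance's middle.
- stand: fixed wooden weight stand, 216 mm wide along its y, about 85 mm deep, up to 65 mm high; origin under its middle, on the desk. Its top slopes 35 degrees down to its front (-x). Four round sockets, 31 mm across and 8 mm deep, 52 mm apart along y, each with a weight; a weight is drawn out along its own axis.
- weight1: 100 g steel knob weight (all four alike): round body 28 mm across, 16 mm tall; neck 10 mm across from 16 to 24 mm; round knob 18 mm across from 24 to 34 mm above the base. Origin at the centre of its flat base, z axis up through the knob. Starts in a socket of the sloping stand, its axis leaning 35 degrees to the stand's front.
- weight2: 100 g steel knob weight (all four alike): round body 28 mm across, 16 mm tall; neck 10 mm across from 16 to 24 mm; round knob 18 mm across from 24 to 34 mm above the base. Origin at the centre of its flat base, z axis up through the knob. Starts in a socket of the sloping stand, its axis leaning 35 degrees to the stand's front.
- weight3: 100 g steel knob weight (all four alike): round body 28 mm across, 16 mm tall; neck 10 mm across from 16 to 24 mm; round knob 18 mm across from 24 to 34 mm above the base. Origin at the centre of its flat base, z axis up through the knob. Starts in a socket of the sloping stand, its axis leaning 35 degrees to the stand's front.
- weight4: 100 g steel knob weight (all four alike): round body 28 mm across, 16 mm tall; neck 10 mm across from 16 to 24 mm; round knob 18 mm across from 24 to 34 mm above the base. Origin at the centre of its flat base, z axis up through the knob. Starts in a socket of the sloping stand, its axis leaning 35 degrees to the stand's front.
- packet_a: closed carton of cards, 120 x 90 x 45 mm (x, y, z), origin under its middle. The three look alike but weigh 100, 200 and 300 g (3 percent either way), in no known order. One stands on the packet pan, two on the power supply; which is where changes.
- packet_b: closed carton of cards, 120 x 90 x 45 mm (x, y, z), origin under its middle. The three look alike but weigh 100, 200 and 300 g (3 percent either way), in no known order. One stands on the packet pan, two on the power supply; which is where changes.
- packet_c: closed carton of cards, 120 x 90 x 45 mm (x, y, z), origin under its middle. The three look alike but weigh 100, 200 and 300 g (3 percent either way), in no known order. One stands on the packet pan, two on the power supply; which is where changes.
- supply: grey power supply box fixed on the desk, 280 x 130 x 95 mm, origin under its middle; two packets stand on it.
- key: Morse key on a wooden base 75 x 100 mm, 64 mm high, origin under its base; loose, stays where it is.
- mug: white mug, 80 mm across, 92 mm high, origin under its base; loose, stays where it is.
- weight_pan: the weight pan itself (origin at weight_pan_top).

How it is judged:
On the way, in this order (a step that is already met when the one before it is completed fails the run):
1. with weights standing on the weight pan, the beam floats level and at rest (within 0.05 rad), the lock still open, the robot touching neither the balance nor a weight (value of joint beam between -0.05 and 0.05 rad and velocity of joint beam between -0.05 and 0.05 rad/s and value of joint lock below 0.6 rad and ((horizontal distance between weight1 and weight_pan_top below 0.064 m and z of weight1 in the frame of weight_pan_top between -0.004 and 0.004 m and angle between weight1's own z axis and vertical below 0.1 rad) or (horizontal distance between weight2 and weight_pan_top below 0.064 m and z of weight2 in the frame of weight_pan_top between -0.004 and 0.004 m and angle between weight2's own z axis and vertical below 0.1 rad) or (horizontal distance between weight3 and weight_pan_top below 0.064 m and z of weight3 in the frame of weight_pan_top between -0.004 and 0.004 m and angle between weight3's own z axis and vertical below 0.1 rad) or (horizontal distance between weight4 and weight_pan_top below 0.064 m and z of weight4 in the frame of weight_pan_top between -0.004 and 0.004 m and angle between weight4's own z axis and vertical below 0.1 rad)) and contact force between each of the fingers, the arm and balance below 0.05 N and contact force between each of the fingers, the arm and weight1 below 0.05 N and contact force between each of the fingers, the arm and weight2 below 0.05 N and contact force between each of the fingers, the arm and weight3 below 0.05 N and contact force between each of the fingers, the arm and weight4 below 0.05 N), for 0.6 s.
2. the lock is turned fully across (at least 1.4 rad) (value of joint lock above 1.4 rad), for 0.2 s.
At the end, for the whole second after the job is handed in: Beam level within 0.05 rad and at rest, lock at 1.4 rad or more; each weight stands flat (0.1 rad) on the weight pan or is still in its socket (moved under 8 mm), at rest; packets within 30 mm (allowing for the pan's rise), key and mug within 20 mm of their start (value of joint beam between -0.05 and 0.05 rad and velocity of joint beam between -0.05 and 0.05 rad/s and value of joint lock above 1.4 rad and ((horizontal distance between weight1 and weight_pan_top below 0.064 m and z of weight1 in the frame of weight_pan_top between -0.004 and 0.004 m and angle between weight1's own z axis and vertical below 0.1 rad) or (horizontal distance between weight2 and weight_pan_top below 0.064 m and z of weight2 in the frame of weight_pan_top between -0.004 and 0.004 m and angle between weight2's own z axis and vertical below 0.1 rad) or (horizontal distance between weight3 and weight_pan_top below 0.064 m and z of weight3 in the frame of weight_pan_top between -0.004 and 0.004 m and angle between weight3's own z axis and vertical below 0.1 rad) or (horizontal distance between weight4 and weight_pan_top below 0.064 m and z of weight4 in the frame of weight_pan_top between -0.004 and 0.004 m and angle between weight4's own z axis and vertical below 0.1 rad)) and ((horizontal distance between weight1 and weight_pan_top below 0.064 m and z of weight1 in the frame of weight_pan_top between -0.004 and 0.004 m and angle between weight1's own z axis and vertical below 0.1 rad) or distance of weight1 from where it was at the start of the episode below 0.008 m) and ((horizontal distance between weight2 and weight_pan_top below 0.064 m and z of weight2 in the frame of weight_pan_top between -0.004 and 0.004 m and angle between weight2's own z axis and vertical below 0.1 rad) or distance of weight2 from where it was at the start of the episode below 0.008 m) and ((horizontal distance between weight3 and weight_pan_top below 0.064 m and z of weight3 in the frame of weight_pan_top between -0.004 and 0.004 m and angle between weight3's own z axis and vertical below 0.1 rad) or distance of weight3 from where it was at the start of the episode below 0.008 m) and ((horizontal distance between weight4 and weight_pan_top below 0.064 m and z of weight4 in the frame of weight_pan_top between -0.004 and 0.004 m and angle between weight4's own z axis and vertical below 0.1 rad) or distance of weight4 from where it was at the start of the episode below 0.008 m) and linear speed of each of weight1, weight2, weight3, weight4 below 0.02 m/s and distance of each of packet_a, packet_b, packet_c from where it was at the start of the episode below 0.03 m and distance of each of key, mug from where it was at the start of the episode below 0.02 m); the robot touches nothing.
It fails at once if a packet is knocked out of place (more than 50 mm) or tipped (more than 0.2 rad) (distance of any of packet_a, packet_b, packet_c from where it was at the start of the episode above 0.05 m or angle between any of packet_a, packet_b, packet_c's own z axis and vertical above 0.2 rad).
It fails at once if the Morse key or the mug is moved more than 20 mm (distance of any of key, mug from where it was at the start of the episode above 0.02 m).
It fails at once if a weight comes down on the pan on its edge (leaning more than 0.22 rad), is dropped on it (0.5 m/s or more within 10 mm of it: a fall of some 13 mm) or pressed on it hard (more than 15 N) ((angle between weight1's own z axis and vertical above 0.22 rad and contact force between weight1 and weight_pan above 0.1 N) or contact force between any of weight1, weight2, weight3, weight4 and weight_pan above 15 N or (linear speed of weight1 above 0.5 m/s and horizontal distance between weight1 and weight_pan_top below 0.064 m and z of weight1 in the frame of weight_pan_top between -0.01 and 0.01 m) or (angle between weight2's own z axis and vertical above 0.22 rad and contact force between weight2 and weight_pan above 0.1 N) or (linear speed of weight2 above 0.5 m/s and horizontal distance between weight2 and weight_pan_top below 0.064 m and z of weight2 in the frame of weight_pan_top between -0.01 and 0.01 m) or (angle between weight3's own z axis and vertical above 0.22 rad and contact force between weight3 and weight_pan above 0.1 N) or (linear speed of weight3 above 0.5 m/s and horizontal distance between weight3 and weight_pan_top below 0.064 m and z of weight3 in the frame of weight_pan_top between -0.01 and 0.01 m) or (angle between weight4's own z axis and vertical above 0.22 rad and contact force between weight4 and weight_pan above 0.1 N) or (linear speed of weight4 above 0.5 m/s and horizontal distance between weight4 and weight_pan_top below 0.064 m and z of weight4 in the frame of weight_pan_top between -0.01 and 0.01 m)).
It also fails if it takes over 72 s, if anything falls off the work surface, if the arm or the gripper's body presses on something with over 40 N, if the wrist force passes 120 N, or if a joint passes its speed limit or range.

### The arm

A 7-joint arm with a two-finger parallel gripper is mounted at the origin on the work surface. World frame = base frame: x ahead of the robot, y to its left, z up, the work surface at z = 0. Lengths are in m, angles in rad, forces in N, time in s.
With the tool pointing down it reaches from about 0.35 to 0.9 m from the base axis. Payload 19.9 kg.
Tool frame: the origin (TCP) lies midway between the tips of the shut fingers; the grasp point (between the pads) lies 19 mm behind it (ctrl.pinch_z is the distance from the TCP to the grasp point, in m); z points along the fingers, y is the line along which they close (so a half turn about z gives the same grasp; the last joint's range is limited). The gripper opens to 94 mm and grips with 3 to 60 N. Pads are 16 mm wide; open, the fingers measure 119 mm over their backs; the gripper's body (75 mm by 177 mm) begins 78 mm behind the grasp point.
Start: joints at [-1.216, 0.417, -0.01, 1.614, 0.005, 1.111, -0.053], TCP at [0.241, 0.577, 0.205] pointing down, gripper open.
Joint ranges: [-2.81, 2.81], [-0.39, 2.02], [-1.27, 1.25], [0.06, 2.57], [-1.19, 4.33], [0.19, 2], [-2.82, 2.82]. Speed limits (rad/s): [1.89, 1.89, 2.39, 2.39, 3.01, 3.01, 3.01].

### API

Orientations are given as a unit quaternion [x, y, z, w].
In Python, from rig import ctrl gives the robot as it stands. The module is installed in compiled form; this text tells all that it offers.
- The arm moves only by the shell command python3 -m creep 'ROWS' [OPENING]. ROWS is a JSON object of lists of equal length, an entry for each row: "delta_pos": the shift along the tool's x, y, z in mm, a list of three; "angular": the turn, a rotation vector about the tool's x, y, z in degrees, a list of three. A call has 1 to 12 rows; each row is the pose to reach, as a shift and turn from the pose commanded when the call began, along the tool's axes at that moment; what a row does not reach only later rows make up. A row lasts 1/8 s, in which the tool goes at most 62.5 mm and 10.7 degrees, less where a joint would pass 70% of its speed; a pose out of reach is approached as far as the arm can. A call with a gripper value outside its range is refused whole. OPENING is the finger opening in mm, from 0 to 94, set as the call begins (- or left out, the last holds). The fingers move at their own pace and stop on an object; the grip force is fixed at half the most. Time passes only in rows, so rows that repeat a pose let the fingers close. It gives the time, the measured TCP pose, the force, the opening and the grip force at its end, in the units of the state.
- ctrl.sense(): the state, without advancing time (a new reading comes with each control period).
- ctrl.capture(name): name is "scene" or "top" or "wrist"; returns a dict with "pixels" (400x640x3 uint8, red, green, blue), "depth" (400x640 float32, m along the optical axis (not along the pixel's ray), 0 where there is no reading), "K" (3x3 intrinsics, pixels), "k1" (the pictures are not rectified: a ray, as slopes to the right and down, at radius r is drawn at 1 + k1 r^2 times it, then the intrinsics apply), "pose" (4x4, takes a point from camera to world coordinates). Camera axes: x right, y up, looking along -z (the intrinsics and any distortion apply to the point x, -y, -z); pixel columns grow to the right and rows downward; lengths in m; the calibration is good to about 2 mm. A picture is of the moment at which its call begins.
- ctrl.sign_off(): hands the job in; it is judged then, once.
The state is a dict: "t": time; "qpos": joint angles; "qd": joint speeds; "joint_efforts": joint torques, N m; "tool_pos": TCP position; "tool_rot": TCP orientation; "contact_force": force on the tool from outside, world axes, zero at the start; "torque": the same for the moment, N m; "grip_width": finger opening in m; "finger_force": force on a finger pad.
Only numpy, scipy, OpenCV 4.12 (cv2) and the standard library are available. Lean on these libraries where they do the work, as an engineer would, in place of code of your own. Each camera call takes 0.05 s, during which the arm holds its last target. There are 200 camera calls.

## Working session

There is one attempt and no reset: what is moved stays moved. The work goes in short steps, Python scripts to look and compute and a shell command to move; the robot and the scene stay as the last step left them, time stands still between calls to the robot, and variables do not carry over. Pictures are saved under pics/ and viewed, at most 12 in all, crops included, and the job is handed in when it is done.

```bash
mkdir -p pics
cat > h.py <<'E'
import numpy as np, cv2
from rig import ctrl
from scipy.spatial.transform import Rotation as R
def cap(n,save=None):
    c=ctrl.capture(n)
    if save: cv2.imwrite('pics/'+save,c['pixels'][:,:,::-1])
    return c
def ray(c,u,v):
    K=c['K'];d=np.array([(u-K[0,2])/K[0,0],(v-K[1,2])/K[1,1]])
    s=d.copy()
    for _ in range(20): s=d/(1+c['k1']*(s@s))
    r=np.array([s[0],-s[1],-1.]); return c['pose'][:3,3],c['pose'][:3,:3]@r
def plane(c,u,v,z):
    o,r=ray(c,u,v); return o+r*(z-o[2])/r[2]
def dep(c,u,v):
    o,r=ray(c,u,v); return o+r*float(c['depth'][int(v),int(u)])
E
python3 - <<'E'
from h import *
for n in('scene','top','wrist'):
    c=cap(n,n+'0.png'); print(n,c['K'].tolist(),c['k1'],c['pose'].round(3).tolist())
s=ctrl.sense(); print(s); print(ctrl.pinch_z)
E
```

```text
scene [[399.17314765883634, 0.0, 313.9353784287582], [0.0, 399.17314765883634, 199.23138589081168], [0.0, 0.0, 1.0]] -0.04481793383552986 [[0.16, -0.859, 0.486, 1.048], [0.987, 0.14, -0.077, -0.128], [-0.002, 0.492, 0.87, 0.888], [0.0, 0.0, 0.0, 1.0]]
top [[389.77090991860985, 0.0, 321.59240504580697], [0.0, 389.77090991860985, 199.57554190333857], [0.0, 0.0, 1.0]] -0.00040816524366442045 [[0.027, 0.989, -0.143, 0.461], [-0.999, 0.024, -0.024, -0.093], [-0.021, 0.144, 0.989, 1.069], [0.0, 0.0, 0.0, 1.0]]
wrist [[340.1832872365277, 0.0, 323.2973695777572], [0.0, 340.1832872365277, 199.88846140755524], [0.0, 0.0, 1.0]] -0.04067100707765259 [[0.386, -0.888, -0.25, 0.167], [0.923, 0.371, 0.106, 0.607], [-0.002, -0.271, 0.962, 0.384], [0.0, 0.0, 0.0, 1.0]]
{'t': 0.15, 'qpos': array([-1.2165151 ,  0.41784013, -0.01030289,  1.61404165,  0.00471766,
        1.1107118 , -0.05300319]), 'qd': array([-0.00042914, -0.00262644,  0.0001985 , -0.00312486, -0.00040026,
        0.00036508, -0.0008433 ]), 'joint_efforts': array([ 1.67883223e-03, -8.51544929e+01,  6.40080292e-01, -4.26141822e+01,
       -4.86421504e-02,  1.70114392e-02,  8.80005018e-06]), 'tool_pos': array([0.24085331, 0.57640139, 0.20496454]), 'tool_rot': array([ 1.96595525e-01,  9.80484554e-01, -4.86535795e-04, -4.85934787e-05]), 'contact_force': array([ 0.19731857,  0.16249893, -0.61048822]), 'torque': array([-0.00185467,  0.01183605, -0.03195349]), 'finger_force': 0.0, 'grip_width': 0.09412679498165104}
0.0188
```

View pics/top0.png

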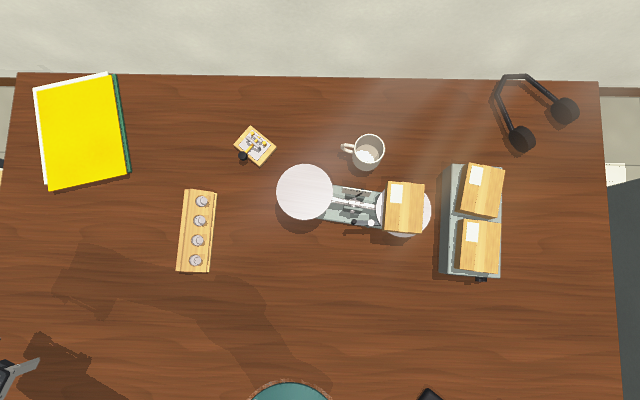

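View pics/scene0.png

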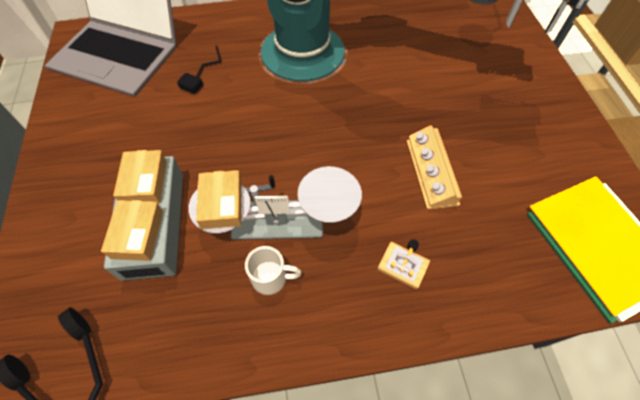

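The top view shows the stand's four knobs at about (202,202), (200,221), (197,240), (196,260). The weight pan is at (304,192), the packet pan at (404,207), the lock near (360,222), the key at (255,146) and the mug at (369,152). The scene view shows the lock post at about (271,183).

Run:
```python
from h import *
c=cap('top'); s=cap('scene')
hsv=cv2.cvtColor(c['pixels'],cv2.COLOR_RGB2HSV)
def blobs(c,box,m,amin):
    x0,y0,x1,y1=box; mm=np.zeros(m.shape,np.uint8); mm[y0:y1,x0:x1]=m[y0:y1,x0:x1]
    n,l,st,ce=cv2.connectedComponentsWithStats(mm)
    return [(st[i,4],ce[i].round(1),st[i,:4]) for i in range(1,n) if st[i,4]>=amin]
m=((hsv[...,1]<70)&(hsv[...,2]>90)).astype(np.uint8)
print('top knobs'); 
for a,ce,b in blobs(c,(170,180,222,280),m,15): print(a,ce,b,dep(c,*ce).round(4))
hs=cv2.cvtColor(s['pixels'],cv2.COLOR_RGB2HSV); ms=((hs[...,1]<70)&(hs[...,2]>90)).astype(np.uint8)
print('scene knobs')
for a,ce,b in blobs(s,(400,115,465,215),ms,15): print(a,ce,b,dep(s,*ce).round(4))
for nm,cc,h,box,z in(('top',c,hsv,(265,155,335,225),.135),('scene',s,hs,(292,160,366,225),.135)):
    mm=np.zeros(h.shape[:2],np.uint8);x0,y0,x1,y1=box
    P=np.array([[dep(cc,u,v) for u in range(x0,x1)] for v in range(y0,y1)])
    q=P[abs(P[...,2]-z)<.006]; 
    e=cv2.minEnclosingCircle(q[:,:2].astype(np.float32)); print(nm,'pan',q.mean(0).round(4),e)
# stand points, packet, supply, heights
P=np.array([[dep(c,u,v) for u in range(165,230)] for v in range(180,285)]).reshape(-1,3)
q=P[(P[:,2]>.012)]
print('stand rect',cv2.minAreaRect(q[:,:2].astype(np.float32)),cv2.boxPoints(cv2.minAreaRect(q[:,:2].astype(np.float32))).round(3).tolist(), q[:,2].max())
A=np.c_[q[:,:2],np.ones(len(q))]
for i in range(3):
    k=np.linalg.lstsq(A,q[:,2],rcond=None)[0]; r=abs(A@k-q[:,2]); g=r<np.median(r)*2.5; A=A[g];q=q[g]
print('slope plane',k,np.degrees(np.arctan(np.hypot(k[0],k[1]))),np.degrees(np.arctan2(k[1],k[0])))
P=np.array([[dep(c,u,v) for u in range(375,440)] for v in range(175,245)]).reshape(-1,3)
q=P[(P[:,2]>.125)]; print('packet top',cv2.minAreaRect(q[:,:2].astype(np.float32)),q[:,2].mean())
for nm,cc,(x0,y0,x1,y1) in(('top',c,(330,175,390,240)),('scene',s,(235,165,300,240))):
    im=cc['pixels'][y0:y1,x0:x1,::-1]; o=cv2.resize(im,None,fx=6,fy=6,interpolation=cv2.INTER_CUBIC); 
    cv2.imwrite(f'pics/crop_{nm}.png',o)
a=cv2.imread('pics/crop_top.png');b=cv2.imread('pics/crop_scene.png');o=np.zeros((450,760,3),np.uint8);o[:390,:360]=a;o[:450,365:755]=b; cv2.imwrite('pics/crops.png',o)
```

```text
top knobs
100 [201.2 201. ] [196 196  12  11] [0.5939 0.2447 0.0712]
99 [199.1 220.3] [194 215  12  11] [0.5435 0.2467 0.0707]
105 [197. 240.] [191 235  13  11] [0.4928 0.2498 0.0668]
106 [194.8 260. ] [189 255  13  11] [0.4418 0.2507 0.0697]
scene knobs
96 [421.6 137.8] [416 132  12  12] [0.4509 0.2518 0.0636]
101 [426.8 153.6] [422 148  11  12] [0.5037 0.2488 0.0661]
111 [432.2 170.3] [427 165  12  12] [0.5538 0.2476 0.0645]
111 [438.  187.8] [432 182  13  12] [0.6067 0.2446 0.0678]
top pan [ 0.6155 -0.0268  0.134 ] ((0.6167961955070496, -0.026697928085923195), 0.07013633102178574)
scene pan [ 0.6189 -0.027   0.1342] ((0.6171631217002869, -0.026415608823299408), 0.0712275356054306)
stand rect ((0.5173860192298889, 0.10619086027145386), (0.4009421765804291, 0.21573011577129364), 88.92689514160156) [[0.4059999883174896, -0.09200000017881393], [0.6209999918937683, -0.09600000083446503], [0.6290000081062317, 0.3050000071525574], [0.4129999876022339, 0.3089999854564667]] 1.0692368060255766
slope plane [ 0.00997235  0.35279593 -0.05265388] 19.439814317550187 88.38087326095511
packet top ((0.5640839338302612, -0.201214998960495), (0.13966968655586243, 0.26386207342147827), 15.786588668823242) 0.14551221664559807
```

View pics/crops.png

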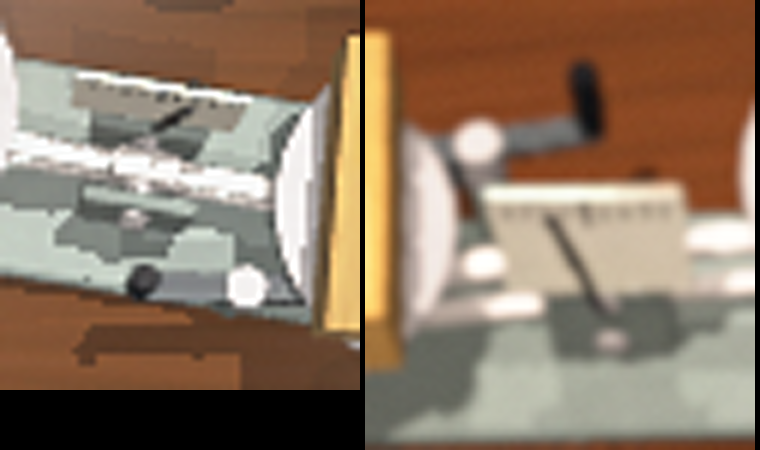

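The crops show the post's black top at top pixel (353.8,221.8) and scene pixel (271.2,176.3). The silver pivot is at top pixel (371,222.7), and the pointer is well off centre. The stand's slope rises towards world +y.

```bash
cat >> h.py <<'E'
def tri(a,b):
    (o1,r1),(o2,r2)=a,b; A=np.c_[r1,-r2]; t=np.linalg.lstsq(A,o2-o1,rcond=None)[0]
    p,q=o1+r1*t[0],o2+r2*t[1]; return (p+q)/2,np.linalg.norm(p-q)
def to(pos,Rt,yaw=None):
    s=ctrl.sense(); R0=R.from_quat(s['tool_rot']); d=R0.inv().apply(np.array(pos)-s['tool_pos'])*1000
    print('delta',d.round(1).tolist(),'ang',np.degrees((R0.inv()*R.from_matrix(Rt)).as_rotvec()).round(1).tolist(),'t',round(s['t'],2))
E
python3 - <<'E'
from h import *
c=cap('top'); s=cap('scene')
P=np.array([[dep(c,u,v) for u in range(165,230) for v in range(180,285) if c['depth'][v,u]>0]])[0]
q=P[(P[:,2]>.012)&(P[:,2]<.1)]
r=cv2.minAreaRect(q[:,:2].astype(np.float32)); print('stand',r,cv2.boxPoints(r).round(3).tolist(),q[:,2].max())
A=np.c_[q[:,:2],np.ones(len(q))]
for i in range(6):
    k=np.linalg.lstsq(A,q[:,2],rcond=None)[0]; e=abs(A@k-q[:,2]); g=e<max(.003,np.median(e)*2); A=A[g];q=q[g]
print('plane',k,np.degrees(np.arctan(np.hypot(*k[:2]))),np.degrees(np.arctan2(k[1],k[0])),len(q))
T=[(201.2,201),(199.1,220.3),(197,240),(194.8,260)];S=[(438,187.8),(432.2,170.3),(426.8,153.6),(421.6,137.8)]
for a,b in zip(T,S): print('knob',*tri(ray(c,*a),ray(s,*b)))
print('post',*tri(ray(c,353.8,221.8),ray(s,271.2,176.3)), plane(c,353.8,221.8,.125),plane(s,271.2,176.3,.125))
print('pivot',dep(c,371,222.7),tri(ray(c,371,222.7),ray(s,(478-365)/6+235,138/6+165)))
a,b=plane(c,330,220.8,.03),plane(c,380,229.5,.03); d=a-b; print('base edge yaw',np.degrees(np.arctan2(-d[0],d[1])))
for hh in (.1,):
  a,b=plane(c,332,198,hh),plane(c,375,206.7,hh); d=a-b; print('beam yaw',np.degrees(np.arctan2(-d[0],d[1])))
E
```

```text
stand ((0.5202738642692566, 0.26717710494995117), (0.07777492702007294, 0.2162804901599884), 87.6546630859375) [[0.41100001335144043, 0.2329999953508377], [0.6269999742507935, 0.2240000069141388], [0.6299999952316284, 0.3019999861717224], [0.414000004529953, 0.3100000023841858]] 0.07166236217588606
plane [ 0.02143625  0.67105713 -0.14008928] 33.877388540853474 88.17036542807031 1244
knob [0.59685895 0.25248394 0.04943856] 0.0008028058806987036
knob [0.54521347 0.25394933 0.05011543] 0.00044305055993646667
knob [0.49337306 0.2556473  0.0505806 ] 0.0005916506076394324
knob [0.44150496 0.25751773 0.05059985] 0.00043503575704120605
post [ 0.54520145 -0.14825157  0.12246587] 0.002805386665930288 [ 0.54491673 -0.14950421  0.125     ] [ 0.54698212 -0.14678936  0.125     ]
pivot [ 0.5471412  -0.19506694  0.08678284] (array([ 0.547235  , -0.1933359 ,  0.08623714]), np.float64(0.003558276961469764))
base edge yaw -8.446181214705902
beam yaw -10.183371958048106
```

```bash
cat >> h.py <<'E'
def tilt(az=88.1,t=35):
    z0=np.radians(az);t=np.radians(t);d=np.array([np.cos(z0),np.sin(z0),0]);a=-np.sin(t)*d+np.cos(t)*np.array([0,0,1])
    z=-a;y=np.array([d[1],-d[0],0]);return np.c_[np.cross(y,z),y,z],a
E
python3 - <<'E'
from h import *
Rt,a=tilt(); P=np.array([.545,.254,.050]); to(P+.10*a,Rt)
E
```

```text
delta [-425.3, -234.0, 73.5] ang [-21.1, 30.6, 66.9] t 0.35
```

```bash
python3 -m creep '{"delta_pos":[[-150,-80,0],[-300,-165,20],[-425,-234,73],[-425,-234,73],[-425,-234,73],[-425,-234,73],[-425,-234,73],[-425,-234,73],[-425,-234,73],[-425,-234,73],[-425,-234,73],[-425,-234,73]],"angular":[[-21,30.5,67],[-21,30.5,67],[-21,30.5,67],[-21,30.5,67],[-21,30.5,67],[-21,30.5,67],[-21,30.5,67],[-21,30.5,67],[-21,30.5,67],[-21,30.5,67],[-21,30.5,67],[-21,30.5,67]]}' 34
python3 - <<'E'
from h import *
c=cap('wrist','w1.png'); Rt,a=tilt(); to(np.array([.545,.254,.050])+.10*a,Rt)
E
```

```text
t: 1.85
tool_pos: [0.5425, 0.1979, 0.1329]
tool_rot: [0.685, 0.664, 0.215, -0.209]
contact_force: [-0.5, 0.3, -0.4]
grip_width: 0.034
finger_force: 0.0
delta [-1.3, 0.6, 0.1] ang [-0.1, 0.1, 0.0] t 1.9
```

View pics/w1.png

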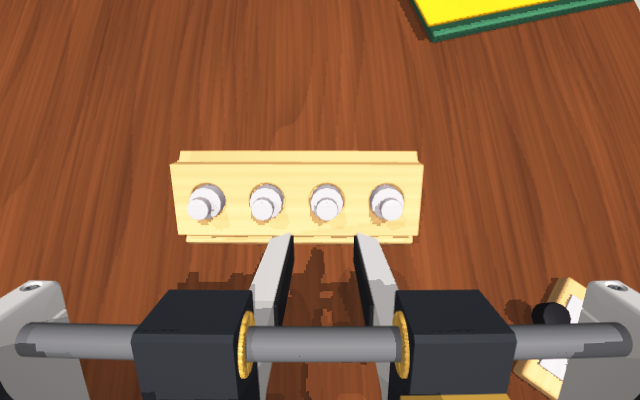

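The wrist view shows knob tops at about (201,209), (262,209), (325,209) and (391,209). The stand's edges are parallel to the image rows, so the yaw fits. The fingers straddle column 325.

```bash
cat >> h.py <<'E'
def knobs(c,box=(176,170,418,230)):
    x0,y0,x1,y1=box; hsv=cv2.cvtColor(c['pixels'],cv2.COLOR_RGB2HSV)
    P=np.array([dep(c,u,v) for u in range(x0,x1) for v in range(y0,y1) if hsv[v,u,1]>80 and c['depth'][v,u]>0])
    q=P
    for i in range(6):
        m=q.mean(0); n=np.linalg.svd(q-m)[2][2]; e=abs((q-m)@n); q=q[e<max(.0015,2*np.median(e))]
    n*=np.sign(n[2]); print('normal',n.round(4),'tilt',np.degrees(np.arccos(n[2])).round(2),'az',np.degrees(np.arctan2(-n[1],-n[0])).round(2),len(q))
    out=[]
    H=cv2.HoughCircles(cv2.cvtColor(c['pixels'],cv2.COLOR_RGB2GRAY)[y0:y1,x0:x1],cv2.HOUGH_GRADIENT_ALT,1,25,param1=150,param2=.6,minRadius=8,maxRadius=14)
    if H is not None: 
        for x,y,r in H[0]: out.append((x+x0,y+y0,r))
    return m,n,sorted(out)
def onplane(c,u,v,m,n,h):
    o,r=ray(c,u,v); return o+r*((m+n*h-o)@n)/(r@n)
E
python3 - <<'E'
from h import *
c=cap('wrist'); m,n,K=knobs(c)
for k in K: print(np.round(k,1),onplane(c,k[0],k[1],m,n,.026).round(4))
# masks: silver blob left extents, and knob tops by depth above plane
x0,y0,x1,y1=176,170,418,235
D=np.zeros((400,640),np.uint8)
for v in range(y0,y1):
    for u in range(x0,x1):
        if c['depth'][v,u]>0 and (dep(c,u,v)-m)@n>.020: D[v,u]=1
N,l,st,ce=cv2.connectedComponentsWithStats(D)
for i in range(1,N):
    if st[i,4]>60: print('top',st[i],ce[i].round(1),onplane(c,*ce[i],m,n,.026).round(4))
E
```

```text
normal [-0.0206 -0.5737  0.8188] tilt 35.04 az 87.94 7649
[261.  209.   11.2] [0.4933 0.2438 0.0656]
[327.  208.   10.7] [0.546  0.2427 0.0662]
[391.  209.   10.8] [0.5971 0.2403 0.0658]
top [187 197  23  23 404] [198.3 207.7] [0.4429 0.2463 0.0661]
top [251 197  23  23 401] [262.  207.9] [0.4942 0.2445 0.0662]
top [316 197  22  23 393] [326.5 208.1] [0.5456 0.2426 0.0661]
top [380 197  23  23 403] [390.9 208.3] [0.597  0.2408 0.0662]
```

Run:
```python
from h import *
Rt,a=tilt(87.95); P=np.array([.5970,.2408,.0662]); to(P+.03*a,Rt);to(P-.015*a,Rt)
```

```text
delta [-1.2, 52.9, 50.3] ang [-0.1, 0.1, 0.1] t 1.95
delta [-1.1, 53.0, 95.3] ang [-0.1, 0.1, 0.1] t 1.95
```

```bash
python3 -m creep '{"delta_pos":[[-1,53,0],[-1,53,30],[-1,53,60],[-1,53,80],[-1,53,95],[-1,53,95],[-1,53,95]],"angular":[[0,0,0],[0,0,0],[0,0,0],[0,0,0],[0,0,0],[0,0,0],[0,0,0]]}' 34
python3 - <<'E'
from h import *
Rt,a=tilt(87.95); P=np.array([.5970,.2408,.0662]); to(P-.015*a,Rt); print(ctrl.sense()['contact_force'])
E
python3 -m creep '{"delta_pos":[[0,0,0],[0,0,0],[0,0,0],[0,0,0],[0,0,0],[0,0,0]],"angular":[[0,0,0],[0,0,0],[0,0,0],[0,0,0],[0,0,0],[0,0,0]]}' 8
```

```text
t: 2.82
tool_pos: [0.5981, 0.248, 0.0546]
tool_rot: [0.686, 0.663, 0.215, -0.208]
contact_force: [0.7, -0.3, -0.2]
grip_width: 0.034
finger_force: 0.0
delta [0.8, -0.8, 1.3] ang [-0.0, 0.1, 0.1] t 2.83
[ 0.74789892 -0.25464299 -0.16794496]
t: 3.58
tool_pos: [0.598, 0.2483, 0.0542]
tool_rot: [0.686, 0.663, 0.215, -0.208]
contact_force: [0.0, -3.5, 6.3]
grip_width: 0.0165
finger_force: 30.0
```

```bash
python3 -m creep '{"delta_pos":[[0,0,-5],[0,0,-15],[0,0,-40],[0,0,-90],[0,0,-140],[0,0,-140]],"angular":[[0,0,0],[0,0,0],[0,0,0],[0,0,0],[0,0,0],[0,0,0]]}'
python3 - <<'E'
from h import *
Rt,a=tilt(87.95,0); to([.615,.009,.24],Rt);c=cap('wrist','w2.png')
E
```

```text
t: 4.32
tool_pos: [0.597, 0.1651, 0.173]
tool_rot: [0.687, 0.662, 0.217, -0.206]
contact_force: [0.1, 0.3, -0.5]
grip_width: 0.0167
finger_force: 30.0
delta [-89.3, 24.2, -143.6] ang [0.3, -34.8, -0.0] t 4.33
```

View pics/w2.png

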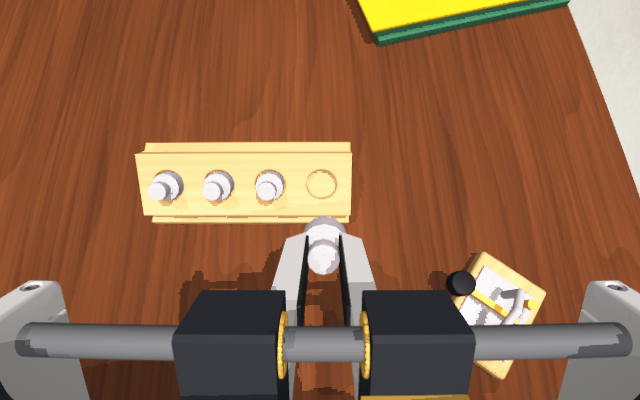

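The weight is held: knob top at (323,258), body at (323,238). Its socket at (321,184) is empty.

```bash
python3 -m creep '{"delta_pos":[[-10,6,-40],[-30,12,-75],[-50,18,-100],[-70,24,-125],[-89,24,-143],[-89,24,-143],[-89,24,-143],[-89,24,-143]],"angular":[[0,-9,0],[0,-18,0],[0,-26,0],[0,-35,0],[0,-35,0],[0,-35,0],[0,-35,0],[0,-35,0]]}'
python3 - <<'E'
from h import *
s=ctrl.sense(); Rt,a=tilt(87.95,0); to([.615,.009,.160],Rt);c=cap('wrist')
R0=R.from_quat(s['tool_rot'])
# points between fingers in tool frame
P=np.array([dep(c,u,v) for u in range(296,352) for v in range(205,290) if c['depth'][v,u]>0])
q=R0.inv().apply(P-s['tool_pos'])*1000
q=q[(abs(q[:,1])<3)&(abs(q[:,0])<20)&(q[:,2]>-30)&(q[:,2]<30)]
q=q[np.argsort(q[:,0])]; print(q[::max(1,len(q)//25)].round(1).tolist())
E
```

```text
t: 5.38
tool_pos: [0.6136, 0.0138, 0.2348]
tool_rot: [0.719, 0.695, -0.001, 0.0]
contact_force: [1.0, 0.3, -0.9]
grip_width: 0.0166
finger_force: 30.0
delta [-4.6, 1.7, 74.8] ang [-0.1, 0.1, 0.2] t 5.38
[[-8.2, -1.2, -14.0], [-6.6, 2.6, -14.8], [-5.6, 1.5, -14.4], [-4.1, -0.6, -15.0], [-2.7, -0.1, -13.2], [-1.5, -2.8, -14.4], [-0.1, -1.7, -14.9], [1.3, 2.0, -14.2], [2.5, -1.7, -14.3], [3.9, -1.2, -14.8], [4.9, 0.6, 3.5], [5.5, 0.9, -13.3], [6.3, -0.1, -15.0], [6.9, -2.2, -13.9], [7.6, 0.4, -14.2], [8.0, 0.4, -13.9], [8.2, -1.7, -13.0], [8.5, -2.8, -9.6], [8.9, -2.2, -10.5], [9.9, 2.2, 3.1], [11.3, 1.1, 4.3], [12.3, 1.1, 3.1], [13.2, -3.0, 12.8], [13.4, 1.8, 16.0], [13.7, -2.3, 6.3], [13.9, -0.0, 3.7]]
```

```bash
python3 -m creep '{"delta_pos":[[-5,2,20],[-5,2,45],[-5,2,60],[-5,2,70],[-5,2,70],[-5,2,70]],"angular":[[0,0,0],[0,0,0],[0,0,0],[0,0,0],[0,0,0],[0,0,0]]}'
python3 - <<'E'
from h import *
Rt,a=tilt(87.95,0); to([.615,.009,.1545],Rt)
c=cap('top')
print(np.median([dep(c,u,v)[2] for u in range(300,315) for v in range(200,208)]))
E
```

```text
t: 6.18
tool_pos: [0.616, 0.0079, 0.1658]
tool_rot: [0.719, 0.695, -0.001, 0.001]
contact_force: [0.6, -0.0, -0.5]
grip_width: 0.0172
finger_force: 30.0
delta [1.1, -1.0, 11.3] ang [0.0, 0.1, 0.1] t 6.17
0.13396118740786384
```

```bash
python3 -m creep '{"delta_pos":[[0,0,4],[0,0,7],[0,0,9],[0,0,11],[0,0,12],[0,0,12],[0,0,12]],"angular":[[0,0,0],[0,0,0],[0,0,0],[0,0,0],[0,0,0],[0,0,0],[0,0,0]]}' ; python3 -m creep '{"delta_pos":[[0,0,0],[0,0,0],[0,0,0],[0,0,0]],"angular":[[0,0,0],[0,0,0],[0,0,0],[0,0,0]]}' 34; python3 -m creep '{"delta_pos":[[0,0,-5],[0,0,-20],[0,0,-40],[0,0,-90],[0,0,-90],[0,0,-90],[0,0,-90],[0,0,-90]],"angular":[[0,0,0],[0,0,0],[0,0,0],[0,0,0],[0,0,0],[0,0,0],[0,0,0],[0,0,0]]}';python3 - <<'E'
from h import *
Rt,a=tilt(87.95); P=np.array([.5456,.2426,.0661]); to(P+.06*a,Rt)
c=cap('wrist','w3.png');c=cap('top')
print(np.median([dep(c,u,v)[2] for u in range(306,315) for v in range(200,208)]))
E
```

```text
t: 7.1
tool_pos: [0.6157, 0.0079, 0.1533]
tool_rot: [0.719, 0.695, -0.001, 0.001]
contact_force: [-1.5, 0.6, 1.0]
grip_width: 0.0169
finger_force: 30.0
t: 7.6
tool_pos: [0.6156, 0.0078, 0.1532]
tool_rot: [0.719, 0.695, -0.001, 0.0]
contact_force: [-0.3, 0.9, -0.4]
grip_width: 0.0339
finger_force: 0.0
t: 8.6
tool_pos: [0.6154, 0.008, 0.2426]
tool_rot: [0.719, 0.695, -0.002, 0.0]
contact_force: [-0.7, 0.2, -0.2]
grip_width: 0.0338
finger_force: 0.0
delta [198.0, -77.5, 127.0] ang [-0.1, 35.1, 0.1] t 8.6
0.13359200293632673
```

View pics/w3.png

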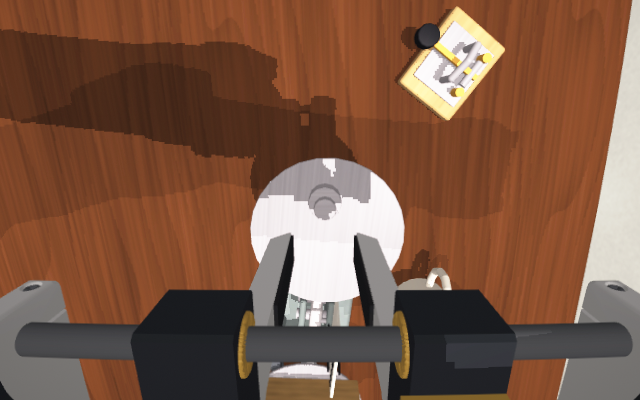

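The first weight stands upright on the pan at (325,200). The pan is still up at 134 mm, so I fetch the second.

```bash
python3 -m creep '{"delta_pos":[[50,-20,0],[100,-45,20],[150,-77,60],[198,-77,100],[198,-77,127],[198,-77,127],[198,-77,127],[198,-77,127],[198,-77,127]],"angular":[[0,9,0],[0,18,0],[0,26,0],[0,35,0],[0,35,0],[0,35,0],[0,35,0],[0,35,0],[0,35,0]]}' 34
python3 - <<'E'
from h import *
Rt,a=tilt(87.95); P=np.array([.5456,.2426,.0661]); to(P-.0145*a,Rt)
c=cap('wrist'); m,n,K=knobs(c,(130,150,440,240))
D=np.zeros((400,640),np.uint8)
for v in range(140,250):
    for u in range(130,440):
        if c['depth'][v,u]>0 and .02<(dep(c,u,v)-m)@n<.03: D[v,u]=1
N,l,st,ce=cv2.connectedComponentsWithStats(D)
for i in range(1,N):
    if st[i,4]>60: print('top',st[i],ce[i].round(1),onplane(c,*ce[i],m,n,.026).round(4))
E
```

```text
t: 9.82
tool_pos: [0.5457, 0.2083, 0.1169]
tool_rot: [0.686, 0.663, 0.216, -0.208]
contact_force: [-0.2, -0.5, 0.1]
grip_width: 0.034
finger_force: 0.0
delta [-0.8, -1.3, 75.8] ang [-0.0, 0.1, 0.1] t 9.82
normal [0.0126 0.7052 0.7089] tilt 44.85 az -91.03 13886
```

```bash
python3 -m creep '{"delta_pos":[[-1,-1,25],[-1,-1,50],[-1,-1,65],[-1,-1,75],[-1,-1,75],[-1,-1,75]],"angular":[[0,0,0],[0,0,0],[0,0,0],[0,0,0],[0,0,0],[0,0,0]]}'; python3 -m creep '{"delta_pos":[[0,0,0],[0,0,0],[0,0,0],[0,0,0],[0,0,0]],"angular":[[0,0,0],[0,0,0],[0,0,0],[0,0,0],[0,0,0]]}' 8;  python3 -m creep '{"delta_pos":[[0,0,-5],[0,0,-15],[0,0,-40],[0,0,-90],[0,0,-140],[0,0,-140]],"angular":[[0,0,0],[0,0,0],[0,0,0],[0,0,0],[0,0,0],[0,0,0]]}'
python3 - <<'E'
from h import *
Rt,a=tilt(87.95,0); to([.615,-.028,.23],Rt)
E
```

```text
t: 10.62
tool_pos: [0.546, 0.2499, 0.0542]
tool_rot: [0.686, 0.663, 0.215, -0.208]
contact_force: [0.5, 0.2, 0.0]
grip_width: 0.0343
finger_force: 0.0
t: 11.25
tool_pos: [0.5459, 0.2501, 0.0539]
tool_rot: [0.686, 0.663, 0.215, -0.208]
contact_force: [0.0, -2.7, 4.3]
grip_width: 0.0169
finger_force: 30.0
t: 12.0
tool_pos: [0.5447, 0.1678, 0.1718]
tool_rot: [0.687, 0.663, 0.217, -0.206]
contact_force: [-0.3, 0.6, -1.2]
grip_width: 0.0167
finger_force: 30.0
delta [-125.3, 77.7, -157.9] ang [0.2, -34.9, 0.0] t 12.0
```

```bash
python3 -m creep '{"delta_pos":[[-5,20,-45],[-30,40,-90],[-60,60,-120],[-90,77,-150],[-125,77,-158],[-125,77,-158],[-125,77,-158],[-125,77,-158]],"angular":[[0,-9,0],[0,-18,0],[0,-26,0],[0,-35,0],[0,-35,0],[0,-35,0],[0,-35,0],[0,-35,0]]}'
python3 - <<'E'
from h import *
s=ctrl.sense(); Rt,a=tilt(87.95,0); to([.615,-.028,.1535],Rt);c=cap('wrist')
R0=R.from_quat(s['tool_rot'])
P=np.array([dep(c,u,v) for u in range(296,352) for v in range(205,290) if c['depth'][v,u]>0])
q=R0.inv().apply(P-s['tool_pos'])*1000
q=q[(abs(q[:,1])<7)&(abs(q[:,0])<20)&(q[:,2]>-20)&(q[:,2]<-12)]
k=np.linalg.lstsq(np.c_[q[:,:2],np.ones(len(q))],q[:,2],rcond=None)[0]; print(k,q.mean(0))
E
```

```text
t: 13.0
tool_pos: [0.6136, -0.024, 0.2267]
tool_rot: [0.718, 0.696, -0.001, 0.0]
contact_force: [0.6, -0.2, -1.5]
grip_width: 0.017
finger_force: 30.0
delta [-3.8, 1.6, 73.2] ang [-0.0, 0.1, 0.2] t 13.0
[  0.02711013  -0.01467675 -14.44184152] [  0.81549968  -0.3623483  -14.41441512]
```

```bash
python3 -m creep '{"delta_pos":[[-4,2,20],[-4,2,40],[-4,2,53],[-4,2,61],[-4,2,65],[-4,2,68],[-4,2,70],[-4,2,72],[-4,2,73],[-4,2,73],[-4,2,73]],"angular":[[0,0,0],[0,0,0],[0,0,0],[0,0,0],[0,0,0],[0,0,0],[0,0,0],[0,0,0],[0,0,0],[0,0,0],[0,0,0]]}' ; python3 -m creep '{"delta_pos":[[0,0,0],[0,0,0],[0,0,0],[0,0,0]],"angular":[[0,0,0],[0,0,0],[0,0,0],[0,0,0]]}' 34; python3 -m creep '{"delta_pos":[[0,0,-5],[0,0,-20],[0,0,-40],[0,0,-90],[0,0,-90],[0,0,-90],[0,0,-90],[0,0,-90]],"angular":[[0,0,0],[0,0,0],[0,0,0],[0,0,0],[0,0,0],[0,0,0],[0,0,0],[0,0,0]]}';python3 - <<'E'
from h import *
Rt,a=tilt(87.95); P=np.array([.4942,.2445,.0662]); to(P+.06*a,Rt)
c=cap('wrist','w4.png')
x=[dep(c,u,v)[2] for u in list(range(262,285))+list(range(368,390)) for v in range(205,230) if c['depth'][v,u]>0]; print(np.median(x))
E
```

```text
t: 14.42
tool_pos: [0.6154, -0.0293, 0.1539]
tool_rot: [0.719, 0.695, -0.001, 0.001]
contact_force: [1.0, 0.6, 0.4]
grip_width: 0.0167
finger_force: 30.0
t: 14.92
tool_pos: [0.6154, -0.0293, 0.1537]
tool_rot: [0.719, 0.695, -0.001, 0.001]
contact_force: [0.4, 0.4, -0.5]
grip_width: 0.0341
finger_force: 0.0
t: 15.92
tool_pos: [0.6152, -0.0291, 0.2431]
tool_rot: [0.719, 0.695, -0.002, 0.0]
contact_force: [-1.1, -0.6, -0.1]
grip_width: 0.0341
finger_force: 0.0
delta [235.3, -129.9, 127.4] ang [-0.1, 35.1, 0.1] t 15.93
0.1344508752525822
```

View pics/w4.png

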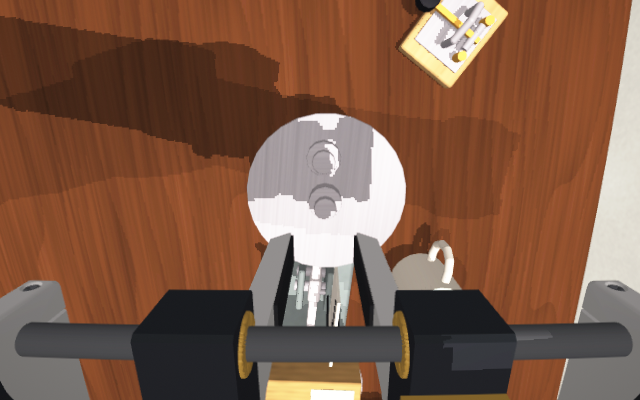

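Both weights stand upright at (322,160) and (323,203), and the pan is still up at 134 mm. A third is needed.

```bash
python3 -m creep '{"delta_pos":[[50,-30,0],[100,-60,10],[150,-100,40],[200,-130,80],[235,-130,110],[235,-130,127],[235,-130,127],[235,-130,127],[235,-130,127],[235,-130,127]],"angular":[[0,9,0],[0,18,0],[0,26,0],[0,35,0],[0,35,0],[0,35,0],[0,35,0],[0,35,0],[0,35,0],[0,35,0]]}' 34
python3 - <<'E'
from h import *
Rt,a=tilt(87.95); P=np.array([.4942,.2445,.0662]); to(P-.0145*a,Rt)
E
```

```text
t: 17.23
tool_pos: [0.4937, 0.2097, 0.1169]
tool_rot: [0.686, 0.663, 0.216, -0.208]
contact_force: [-0.4, -0.3, 0.0]
grip_width: 0.0342
finger_force: 0.0
delta [-0.4, -0.6, 76.0] ang [-0.1, 0.1, 0.1] t 17.23
```

```bash
python3 -m creep '{"delta_pos":[[0,0,25],[0,0,50],[0,0,65],[0,0,75],[0,0,75],[0,0,75]],"angular":[[0,0,0],[0,0,0],[0,0,0],[0,0,0],[0,0,0],[0,0,0]]}'; python3 -m creep '{"delta_pos":[[0,0,0],[0,0,0],[0,0,0],[0,0,0],[0,0,0]],"angular":[[0,0,0],[0,0,0],[0,0,0],[0,0,0],[0,0,0]]}' 8;  python3 -m creep '{"delta_pos":[[0,0,-5],[0,0,-15],[0,0,-40],[0,0,-90],[0,0,-140],[0,0,-140]],"angular":[[0,0,0],[0,0,0],[0,0,0],[0,0,0],[0,0,0],[0,0,0]]}'
python3 - <<'E'
from h import *
Rt,a=tilt(87.95,0); to([.615,-.065,.235],Rt)
E
```

```text
t: 17.98
tool_pos: [0.4951, 0.2523, 0.0552]
tool_rot: [0.686, 0.663, 0.215, -0.208]
contact_force: [0.8, -0.4, -0.3]
grip_width: 0.0339
finger_force: 0.0
t: 18.6
tool_pos: [0.4949, 0.2526, 0.0549]
tool_rot: [0.686, 0.663, 0.215, -0.208]
contact_force: [-1.9, -2.5, 6.7]
grip_width: 0.0168
finger_force: 30.0
t: 19.35
tool_pos: [0.4938, 0.1705, 0.1726]
tool_rot: [0.686, 0.663, 0.217, -0.207]
contact_force: [0.1, 0.7, -1.7]
grip_width: 0.0168
finger_force: 30.0
delta [-154.0, 130.1, -182.8] ang [0.2, -34.9, 0.0] t 19.35
```

```bash
python3 -m creep '{"delta_pos":[[0,20,-50],[-10,50,-100],[-50,80,-130],[-90,110,-160],[-125,130,-175],[-154,130,-183],[-154,130,-183],[-154,130,-183],[-154,130,-183]],"angular":[[0,-9,0],[0,-18,0],[0,-26,0],[0,-35,0],[0,-35,0],[0,-35,0],[0,-35,0],[0,-35,0],[0,-35,0]]}'
python3 - <<'E'
from h import *
s=ctrl.sense(); Rt,a=tilt(87.95,0); to([.615,-.064,.1535],Rt);c=cap('wrist')
R0=R.from_quat(s['tool_rot'])
P=np.array([dep(c,u,v) for u in range(296,352) for v in range(205,290) if c['depth'][v,u]>0])
q=R0.inv().apply(P-s['tool_pos'])*1000
q=q[(abs(q[:,1])<7)&(abs(q[:,0])<20)&(q[:,2]>-20)&(q[:,2]<-12)]
k=np.linalg.lstsq(np.c_[q[:,:2],np.ones(len(q))],q[:,2],rcond=None)[0]; print(k,q.mean(0))
E
```

```text
t: 20.48
tool_pos: [0.6144, -0.0611, 0.2316]
tool_rot: [0.718, 0.696, -0.001, 0.0]
contact_force: [0.2, 0.3, -0.5]
grip_width: 0.0168
finger_force: 30.0
delta [-2.7, 0.8, 78.1] ang [-0.0, 0.1, 0.2] t 20.48
[ 9.62925493e-03  3.71641975e-03 -1.37686320e+01] [ -0.25806274  -0.27533683 -13.77214027]
```

```bash
python3 -m creep '{"delta_pos":[[-3,1,20],[-3,1,40],[-3,1,55],[-3,1,64],[-3,1,69],[-3,1,72],[-3,1,74],[-3,1,76],[-3,1,77],[-3,1,77],[-3,1,77]],"angular":[[0,0,0],[0,0,0],[0,0,0],[0,0,0],[0,0,0],[0,0,0],[0,0,0],[0,0,0],[0,0,0],[0,0,0],[0,0,0]]}' ; python3 -m creep '{"delta_pos":[[0,0,0],[0,0,0],[0,0,0],[0,0,0]],"angular":[[0,0,0],[0,0,0],[0,0,0],[0,0,0]]}' 34; python3 -m creep '{"delta_pos":[[0,0,-5],[0,0,-20],[0,0,-40],[0,0,-90],[0,0,-90],[0,0,-90],[0,0,-90],[0,0,-90],[0,0,-90],[0,0,-90],[0,0,-90],[0,0,-90]],"angular":[[0,0,0],[0,0,0],[0,0,0],[0,0,0],[0,0,0],[0,0,0],[0,0,0],[0,0,0],[0,0,0],[0,0,0],[0,0,0],[0,0,0]]}';python3 - <<'E'
from h import *
s=ctrl.sense(); print(R.from_quat(s['tool_rot']).as_matrix().round(3).tolist(), s['qpos'].round(2))
c=cap('wrist','w5.png')
x=[dep(c,u,v)[2] for u in list(range(262,285))+list(range(368,390)) for v in range(165,205) if c['depth'][v,u]>0]; print(np.median(x))
E
```

```text
t: 21.9
tool_pos: [0.6152, -0.0657, 0.1547]
tool_rot: [0.719, 0.695, -0.001, 0.001]
contact_force: [-0.9, -0.2, -1.7]
grip_width: 0.0169
finger_force: 30.0
t: 22.4
tool_pos: [0.6151, -0.0657, 0.1546]
tool_rot: [0.719, 0.695, -0.001, 0.001]
contact_force: [0.2, 0.1, -0.3]
grip_width: 0.034
finger_force: 0.0
t: 23.9
tool_pos: [0.6152, -0.0655, 0.2446]
tool_rot: [0.719, 0.695, -0.001, 0.001]
contact_force: [-0.6, 0.5, -0.3]
grip_width: 0.0341
finger_force: 0.0
[[0.034, 0.999, -0.001], [0.999, -0.034, -0.002], [-0.002, -0.001, -1.0]] [-0.3   0.4   0.48  1.6  -0.19  1.19  0.18]
0.11198618799673021
```

View pics/w5.png

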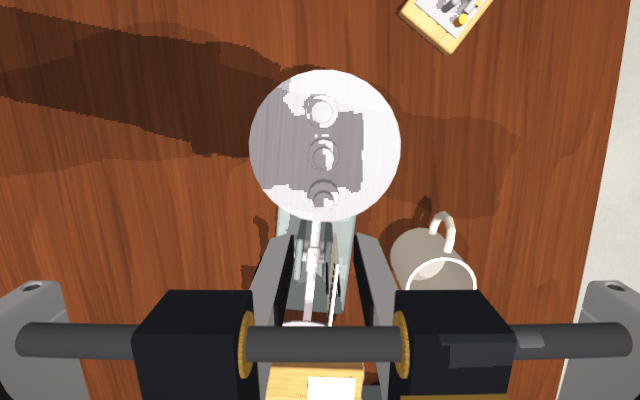

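The pan has come down level (about 112 mm) with three weights standing upright at (321,110), (323,155) and (322,198). The lock is next.

Run:
```python
from h import *
Rt,_=tilt(87.95+44.5,0); to([.5455,-.148,.215],Rt)
```

```text
delta [-84.7, -66.9, 29.9] ang [-0.1, 0.1, -44.4] t 23.95
```

```bash
python3 -m creep '{"delta_pos":[[-40,-30,0],[-85,-67,0],[-85,-67,15],[-85,-67,30],[-85,-67,30],[-85,-67,30],[-85,-67,30]],"angular":[[0,0,-10],[0,0,-20],[0,0,-30],[0,0,-40],[0,0,-44.5],[0,0,-44.5],[0,0,-44.5]]}' 30
python3 - <<'E'
from h import *
c=cap('wrist','w6.png'); t=cap('top','t6.png'); Rt,_=tilt(87.95+44.5,0); to([.5455,-.148,.215],Rt)
E
```

```text
t: 24.82
tool_pos: [0.5455, -0.1483, 0.215]
tool_rot: [0.403, 0.915, -0.001, 0.0]
contact_force: [0.2, -0.1, -0.3]
grip_width: 0.0297
finger_force: 0.0
delta [0.2, 0.2, 0.0] ang [-0.1, 0.1, 0.1] t 24.93
```

View pics/w6.png

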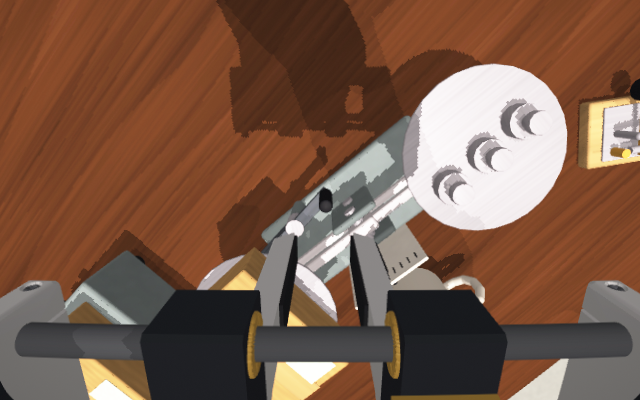

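The post's black top is at (326,205), laterally between the finger tips. The silver pivot is at (294,229).

Run:
```python
from h import *
c=cap('wrist'); g=c['pixels'][180:222,308:342].max(2)
m=(g<45).astype(np.uint8); N,l,st,ce=cv2.connectedComponentsWithStats(m)
for i in range(1,N):
    if st[i,4]>20: print(st[i],ce[i]+[308,180])
for v in(204,206): print(plane(c,326,v,.125), dep(c,326,v))
pv=dep(c,294,229);print('pivot',pv)
piv=np.array([.547,-.194]);th=np.radians(-8.4)
s=ctrl.sense();R0=R.from_quat(s['tool_rot'])
po=plane(c,326,205,.125)[:2]; d=po-piv; print('lock',np.arctan2(-d[0],d[1])-th, np.linalg.norm(d))
for L in np.arange(0.2,1.61,.1):
    p=piv+.045*np.array([-np.sin(L+th),np.cos(L+th)]); print(L.round(2),R0.inv().apply(np.r_[p,.1]-s['tool_pos'])[:2].round(4)*1000)
```

```text
[ 11   9  13  20 162] [324.82716049 196.56790123]
[ 0.5462709  -0.14714745  0.125     ] [ 0.54643595 -0.1473205   0.12419429]
[ 0.54743583 -0.1484138   0.125     ] [ 0.54740902 -0.14838567  0.12512816]
pivot [ 0.54835884 -0.19452666  0.08701246]
lock 0.14979087225421772 0.046220141837245654
0.2 [ 0.1 -1. ]
0.3 [ 2.8 -4.6]
0.4 [ 5.1 -8.5]
0.5 [  7.  -12.5]
0.6 [  8.5 -16.8]
0.7 [  9.6 -21.1]
0.8 [ 10.2 -25.6]
0.9 [ 10.4 -30.1]
1.0 [ 10.1 -34.6]
1.1 [  9.4 -39. ]
1.2 [  8.2 -43.4]
1.3 [  6.6 -47.6]
1.4 [  4.6 -51.6]
1.5 [  2.2 -55.4]
1.6 [ -0.5 -59. ]
```

```bash
python3 -m creep '{"delta_pos":[[0,0,40],[0,0,75],[0,0,100],[0,0,112],[0,0,117],[0,0,117],[0,0,117]],"angular":[[0,0,0],[0,0,0],[0,0,0],[0,0,0],[0,0,0],[0,0,0],[0,0,0]]}' 30;  python3 -m creep '{"delta_pos":[[0,0,0],[0,0,0],[0,0,0],[0,0,0]],"angular":[[0,0,0],[0,0,0],[0,0,0],[0,0,0]]}' 15; python3 -m creep '{"delta_pos":[[3,-5,0],[5,-9,0],[7,-13,0],[9,-18,0],[10,-23,0],[10,-28,0]],"angular":[[0,0,0],[0,0,0],[0,0,0],[0,0,0],[0,0,0],[0,0,0]]}'
```

```text
t: 25.85
tool_pos: [0.5458, -0.1486, 0.0987]
tool_rot: [0.402, 0.916, -0.001, 0.001]
contact_force: [-0.3, 0.9, -0.6]
grip_width: 0.0301
finger_force: 0.0
t: 26.35
tool_pos: [0.5454, -0.1485, 0.0979]
tool_rot: [0.402, 0.916, -0.001, 0.0]
contact_force: [1.1, 0.6, 1.0]
grip_width: 0.015
finger_force: 0.4
t: 27.1
tool_pos: [0.5175, -0.1604, 0.0979]
tool_rot: [0.402, 0.916, -0.001, 0.0]
contact_force: [0.5, 1.0, -0.6]
grip_width: 0.0148
finger_force: 0.3
```

```bash
python3 -m creep '{"delta_pos":[[0,-5,0],[-1,-10,0],[-2,-15,0],[-3,-19,0],[-5,-23,0],[-7,-26,0],[-8,-28,0],[-9,-30,0],[-9,-30,0]],"angular":[[0,0,0],[0,0,0],[0,0,0],[0,0,0],[0,0,0],[0,0,0],[0,0,0],[0,0,0],[0,0,0]]}'
python3 - <<'E'
from h import *
c=cap('wrist'); t=cap('top'); a=t['pixels'][150:260,265:440,::-1]; b=c['pixels'][100:260,200:440,::-1]
o=np.zeros((600,720,3),np.uint8); o[:270,:438]=cv2.resize(a,(438,270),interpolation=2); o[270:590,:480]=cv2.resize(b,(480,320),interpolation=2); cv2.imwrite('pics/l7.png',o)
E
```

```text
t: 28.22
tool_pos: [0.5018, -0.1872, 0.098]
tool_rot: [0.402, 0.916, -0.001, 0.0]
contact_force: [0.5, 0.8, -0.9]
grip_width: 0.0151
finger_force: 0.0
```

View pics/l7.png

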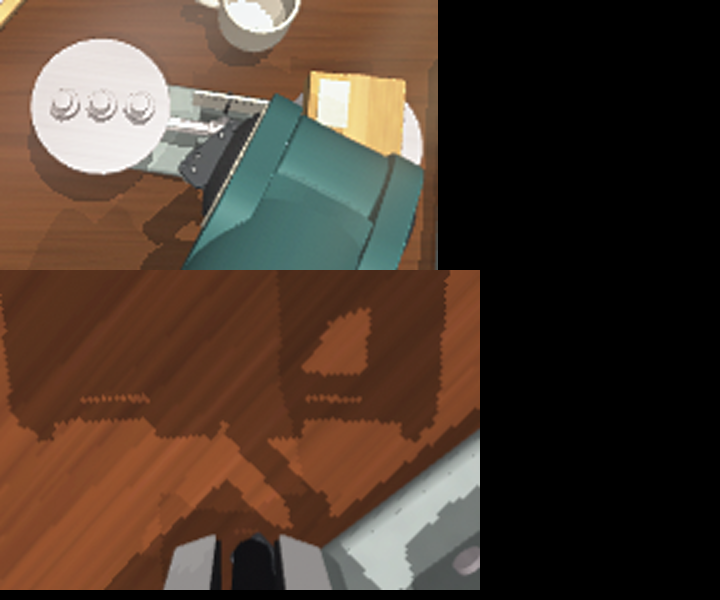

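The post (crop centre (252,565)) sits between the fingers, and the weights are upright. A small extra nudge towards the stop, then open and lift clear.

```bash
python3 -m creep '{"delta_pos":[[-1,-1,0],[-2,-3,0],[-2,-3,0]],"angular":[[0,0,0],[0,0,0],[0,0,0]]}';python3 -m creep '{"delta_pos":[[-1,-1,0],[-1,-1,0],[-1,-1,0]],"angular":[[0,0,0],[0,0,0],[0,0,0]]}' 28; python3 -m creep '{"delta_pos":[[0,3,-20],[0,3,-60],[0,3,-120],[50,3,-150],[100,3,-150],[150,3,-150],[200,3,-150],[200,3,-150],[200,3,-150],[200,3,-150]],"angular":[[0,0,0],[0,0,0],[0,0,0],[0,0,0],[0,0,0],[0,0,0],[0,0,0],[0,0,0],[0,0,0],[0,0,0]]}'
python3 - <<'E'
from h import *
t=cap('top'); s=cap('scene'); a=t['pixels'][150:260,265:440,::-1]; b=s['pixels'][140:250,180:380,::-1]
o=np.zeros((600,720,3),np.uint8); o[:275,:438]=cv2.resize(a,(438,275),interpolation=2); o[275:578,:550]=cv2.resize(b,(550,303),interpolation=2); cv2.imwrite('pics/l8.png',o)
E
```

```text
t: 28.7
tool_pos: [0.5017, -0.1885, 0.0979]
tool_rot: [0.401, 0.916, -0.0, -0.0]
contact_force: [3.1, 12.2, 0.8]
grip_width: 0.0151
finger_force: 5.2
t: 29.08
tool_pos: [0.5009, -0.1922, 0.098]
tool_rot: [0.402, 0.916, -0.001, 0.0]
contact_force: [0.0, -0.5, -0.8]
grip_width: 0.0282
finger_force: 0.0
t: 30.32
tool_pos: [0.3685, -0.043, 0.2477]
tool_rot: [0.403, 0.915, -0.001, 0.0]
contact_force: [0.3, 0.2, -0.2]
grip_width: 0.0282
finger_force: 0.0
```

View pics/l8.png

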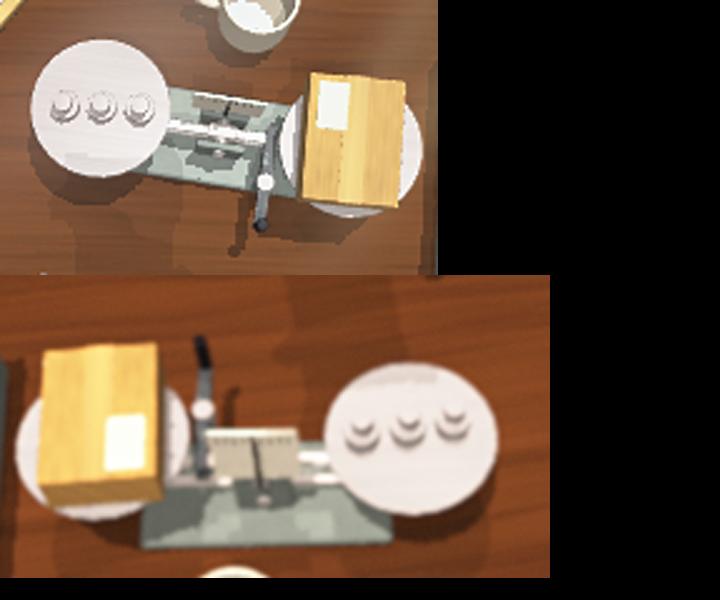

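The lock post at (261,224) in the upper crop lies straight out to the front, and the nudge met the stop with about 12 N. The pointer is on the middle mark and the three weights stand flat.

```bash
python3 -c "
from rig import ctrl
print(ctrl.sign_off())"
```

```text
the job is handed in; nothing more can be done
None
```

I handed in the job (the sign-off gave no verdict): three 100 g weights stand flat on the pan, the beam floated level by itself, the lock is swung across to its stop, and the fourth weight, packets, key and mug were left where they were.

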